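# Snap the slotted turner into the empty clip of the utensil rack

## Task

Pick up the slotted turner that lies on the worktop and snap its handle down into the empty place of the clip rack, fully home, with its blade pointing the same way as the heads of the tools already clipped there. Leave the spoon lying where it is.

Things in the scene. Friction and masses are not known exactly. Their poses are not given: they have to be found in the camera images.
- turner: Slotted kitchen turner lying on the worktop: round beech handle 26 mm thick, flat black slotted blade 70 wide x 76 long x 4 mm, flush with the handle's underside. Origin on the handle's axis, near the centre of mass (grip here), 13 mm above the worktop at start. +x along the handle to the blade, z up. Handle x = -115 to +80 mm, thin neck, blade from 99 to 175 mm. About 75 g.
- turner_blade (a point): Centre of the turner's blade, 140 mm along +x from the turner's origin and 11 mm below the handle's axis.
- clip_free_seat (a point): Empty place of a fixed 3-place rack (85 mm apart along y, two hold tools, heads to +x): where the turner's origin is to rest, 55 mm above worktop, 43 above the rack board; x along the handle. Two upward-open spring clips, 14 mm wide, at x = +-45 mm, fingers fit between. Mouth 42 mm wide 22 mm up, throat 20 mm wide 10 mm up. Press handle level straight down, about 8 N, until it rests on the posts.
- spoon: Bystander: spoon with the same beech handle (26 mm thick, x = -115 to +80 mm) but a round black bowl 52 mm across, centred at x = 125 mm, lying on the worktop beside the turner. Origin on the handle's axis, +x to the bowl.

How it is judged:
By the outcome, as a careful person would: the job done as asked, in the order asked, and still so for the second after the job is handed in, with the robot touching nothing.
It also fails if it takes over 37 s, if anything falls off the work surface, if the arm or the gripper's body presses on something with over 40 N, if the wrist force passes 120 N, or if a joint passes its speed limit or range.

## Robot

A 6-joint arm with a two-finger parallel gripper is mounted at the origin on the work surface. World frame = base frame: x ahead of the robot, y to its left, z up, the work surface at z = 0. Lengths are in m, angles in rad, forces in N, time in s.
With the tool pointing down it reaches from about 0.375 to 0.9 m from the base axis. Payload 3.1 kg.
Tool frame: the origin (TCP) lies at the very end of the fingers, on their centre line; the grasp point (between the pads) lies 19 mm behind it (manip.pinch_z is the distance from the TCP to the grasp point, in m); z points along the fingers, y is the direction in which the jaws open and shut (so a half turn about z gives the same grasp; the last joint's range is limited). The gripper opens to 85 mm and grips with 20 to 120 N. Pads are 22 mm wide; open, the fingers measure 114 mm over their backs; the gripper's body (76 mm by 85 mm) begins 54 mm behind the grasp point. The pads swing forward as they close: fully open they stand 13 mm farther back than shut.
Start: joints at [-1.409, 0.527, 1.433, -0, 1.181, -0.178], TCP at [0.209, -0.589, 0.231] pointing down, gripper open.
Joint ranges: [-3.08, 3.08], [-0.75, 2.2], [0.22, 2.44], [-1.43, 4.57], [0, 2.65], [-2.85, 2.85]. Speed limits (rad/s): [2.79, 2.79, 3.14, 3.14, 3.14, 3.14].

## Interface

Orientations are given as a unit quaternion [x, y, z, w].
In Python, from station import manip gives the robot as it stands.
- The arm moves only by the tool drive_tool, never from a script. Its argument "increments" is a list of rows, each a list of 7 numbers: the closure in counts, from 0 (fully open) to 255 (shut), then the shift along the tool's x, y, z in cm, then the turn, a rotation vector about the tool's x, y, z in rad. A call has 1 to 20 rows; each row is the pose to reach, as a shift and turn from the pose commanded when the call began, along the tool's axes at that moment; what a row does not reach only later rows make up. A row lasts 1/10 s, in which the tool goes at most 50 mm and 8.59 degrees, less where a joint would pass 70% of its speed; a pose out of reach is approached as far as the arm can. A call with a gripper value outside its range is refused whole. The fingers move at their own pace and stop on an object; "force" is the grip in N (left out, the last holds). Time passes only in rows, so rows that repeat a pose let the fingers close. It gives the time, the measured TCP pose, the force and the opening at its end, in the units of the state.
- manip.sense(): the state, without advancing time (a new reading comes with each control period).
- manip.snapshot(name): name is "scene" or "top" or "wrist"; returns the picture (400x640x3 uint8, red, green, blue); there is no depth.
- manip.camera_model(name): a dict with "mtx" (3x3 intrinsics, pixels), "cam_to_world" (4x4, takes a point from camera to world coordinates). Camera axes: x right, y down, z forward; pixel columns grow to the right and rows downward; lengths in m; the calibration is good to about 2 mm. The wrist camera is an equidistant fisheye: a pixel r from the principal point sees the ray r / f radians off the axis. A picture is of the moment at which its call begins: read the wrist's pose just before it. camera_model takes no time and is no camera call; for the wrist camera it gives the pose at the moment of the call.
- manip.sign_off(): hands the job in, once; it reports no verdict.
The state is a dict: "t": time; "q": joint angles; "qd": joint speeds; "tau": joint torques, N m; "tcp_pos": TCP position; "tool_rot": TCP orientation; "force": force on the tool from outside, world axes, zero at the start; "ft_torque": the same for the moment, N m; "finger_gap": opening from 0.0 (shut) to 1.0 (fully open).
Only numpy, scipy, OpenCV 4.12 (cv2) and the standard library are available. Lean on these libraries where they do the work, as an engineer would, in place of code of your own. Each camera call takes 0.05 s, during which the arm holds its last target. There are 200 camera calls.

## Working session

There is one attempt and no reset: what is moved stays moved. The work goes in short steps, Python scripts to look and compute and a tool call to move; the robot and the scene stay as the last step left them, time stands still between calls to the robot, and variables do not carry over. Pictures are saved under pics/ and viewed, about 8 in all and at most 12, crops included, and the job is handed in when it is done.

Besides the shell and the picture viewer there is one more tool, called after "Request:" as name([rows], argument=value, ...), one row to a line, values as JSON. drive_tool: Moves the arm, as the interface text tells. Its arguments: {"type":"object","properties":{"increments":{"type":"array","items":{"type":"array","items":{"type":"number"}}},"force":{"type":"number"}},"required":["increments"]}

```bash
ls; mkdir -p pics
python3 - <<'E'
from station import manip
import cv2,numpy as np
for n in("top","scene"):
    im=manip.snapshot(n); cv2.imwrite(f"pics/{n}0.png",im[:,:,::-1])
    c=manip.camera_model(n); print(n,np.round(c["mtx"],1).tolist(),np.round(c["cam_to_world"],3).tolist())
a=cv2.imread("pics/top0.png");b=cv2.imread("pics/scene0.png")
print(manip.sense(), manip.pinch_z)
E
```

```text
pics
top [[435.9, 0.0, 320.7], [0.0, 435.9, 199.6], [0.0, 0.0, 1.0]] [[0.007, -0.999, 0.04, 0.527], [-1.0, -0.007, 0.017, -0.019], [-0.017, -0.04, -0.999, 0.924], [0.0, 0.0, 0.0, 1.0]]
scene [[499.9, 0.0, 320.6], [0.0, 499.9, 199.6], [0.0, 0.0, 1.0]] [[0.568, 0.51, -0.645, 1.222], [0.823, -0.366, 0.435, -0.415], [-0.014, -0.778, -0.628, 0.692], [0.0, 0.0, 0.0, 1.0]]
{'t': 0.1, 'q': array([-1.40848669e+00,  5.28384540e-01,  1.43379357e+00,  5.07527768e-07,
        1.18141027e+00, -1.78527532e-01]), 'qd': array([-0.00022911, -0.00204519, -0.0030114 , -0.0007778 ,  0.00197051,
        0.00047813]), 'tau': array([ 2.66249926e-04, -4.43304598e+01, -1.78585821e+01, -3.01212040e-04,
        3.89678913e-03, -6.45740698e-06]), 'tcp_pos': array([ 0.20882651, -0.58838439,  0.23041834]), 'tool_rot': array([ 9.85513389e-01,  1.69594707e-01,  8.32619927e-06, -9.97829213e-04]), 'force': array([-0.14267212,  0.00274752,  0.3876146 ]), 'ft_torque': array([-0.01223618, -0.020427  , -0.01251614]), 'finger_gap': 0.9992219672085466} 0.0187
```

View pics/top0.png

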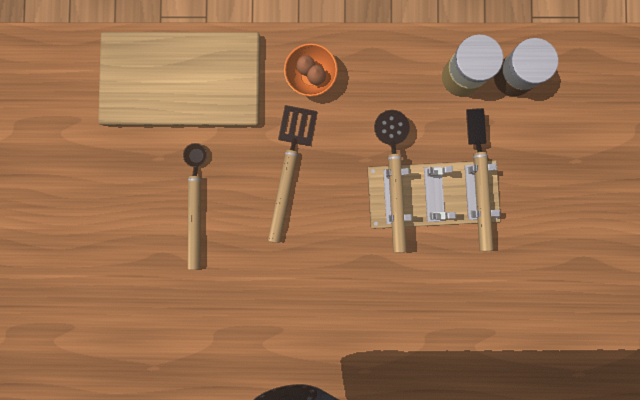

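View pics/scene0.png

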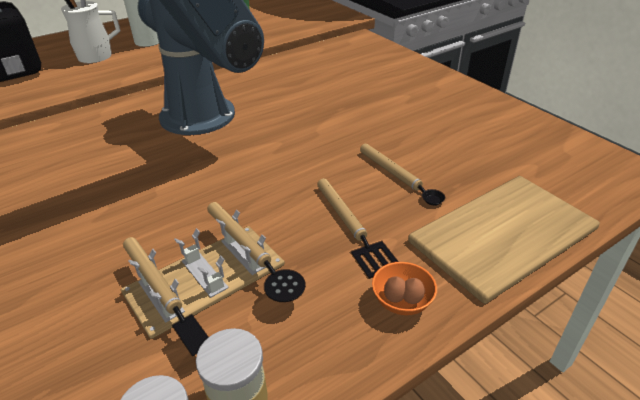

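The top view shows the turner handle from about (274,241) to (293,151), with the blade at (298,125). The spoon is at (194,222). The middle rack place is empty, with clips at about (437,173) and (440,215); the neighbours are at x≈397 and 484 px and their heads point up (+x). The scene view confirms this.

```bash
cat > h.py <<'E'
from station import manip
import cv2,numpy as np
def ray(n,uv):
    c=manip.camera_model(n);T=c["cam_to_world"];K=c["mtx"]
    p=np.array([(uv[0]-K[0,2])/K[0,0],(uv[1]-K[1,2])/K[1,1]])
    if n=="wrist":
        r=np.hypot(*p); d=np.r_[p/r*np.sin(r),np.cos(r)]
    else: d=np.r_[p,1]
    return T[:3,3],T[:3,:3]@d
def onz(n,uv,z):
    o,d=ray(n,uv); return o+d*(z-o[2])/d[2]
E
python3 - <<'E'
from h import *
a=cv2.imread("pics/top0.png");
for p in [(284,195),(230,195),(398,200),(484,200),(400,245),(400,260)]: print(p,a[p[1],p[0]])
hsv=cv2.cvtColor(a,cv2.COLOR_BGR2HSV)
m=((a[:,:,1].astype(int)>130)&(a[:,:,0]>75)&(hsv[:,:,1]>60)).astype(np.uint8)
for name,(x0,y0,x1,y1),z in [("turner",(262,145,312,250),.013),("rackL",(380,140,412,262),.055),("rackR",(468,140,500,262),.055)]:
    mm=np.zeros_like(m); mm[y0:y1,x0:x1]=m[y0:y1,x0:x1]
    cs,_=cv2.findContours(mm,cv2.RETR_EXTERNAL,cv2.CHAIN_APPROX_NONE); c=max(cs,key=cv2.contourArea)
    r=cv2.minAreaRect(c);b=cv2.boxPoints(r);print(name,r,b.round(1).tolist())
    w=np.array([onz("top",p,z)[:2] for p in b]);print(w.round(4).tolist())
big=np.hstack([a[100:262,262:312],a[100:262,362:512],cv2.cvtColor(m*255,cv2.COLOR_GRAY2BGR)[100:262,362:412]])
cv2.imwrite("pics/z1.png",cv2.resize(big,None,fx=3.2,fy=3.2,interpolation=cv2.INTER_CUBIC))
E
```

```text
(284, 195) [103 142 173]
(230, 195) [ 76 112 161]
(398, 200) [111 152 185]
(484, 200) [111 154 187]
(400, 245) [113 154 188]
(400, 260) [ 82 122 173]
turner ((280.25006103515625, 197.75), (8.236878395080566, 88.84061431884766), 11.309932708740234) [[267.5, 240.5], [284.8999938964844, 153.39999389648438], [293.0, 155.0], [275.6000061035156, 242.10000610351562]]
[[0.4773, 0.1069], [0.6603, 0.0724], [0.6569, 0.0554], [0.4741, 0.0899]]
rackL ((390.01361083984375, 205.2850799560547), (92.46665954589844, 22.07023048400879), 87.27368927001953) [[376.79998779296875, 159.60000610351562], [398.79998779296875, 158.60000610351562], [403.20001220703125, 250.89999389648438], [381.20001220703125, 252.0]]
[[0.6425, -0.1157], [0.6448, -0.1596], [0.4612, -0.1683], [0.4588, -0.1248]]
rackR ((482.7847900390625, 203.51220703125), (93.53096008300781, 10.494436264038086), 86.748046875) [[474.8999938964844, 157.10000610351562], [485.3999938964844, 156.5], [490.70001220703125, 249.89999389648438], [480.20001220703125, 250.5]]
[[0.6485, -0.3106], [0.6498, -0.3313], [0.4648, -0.3403], [0.4634, -0.3197]]
```

View pics/z1.png

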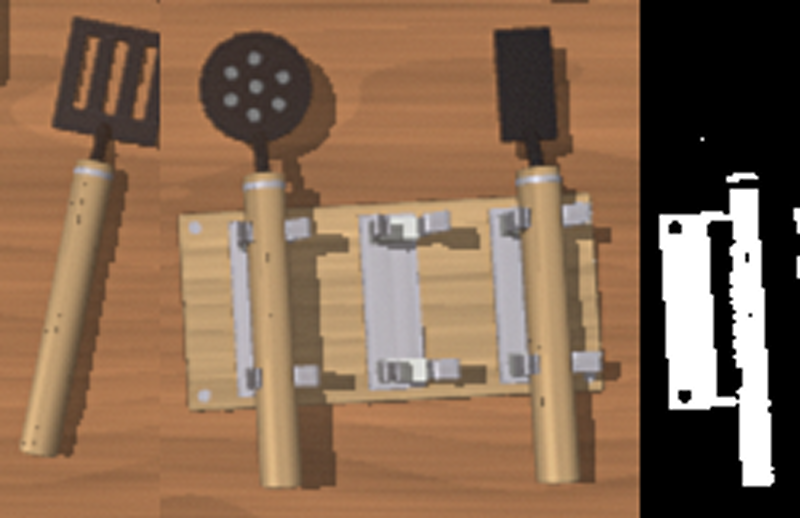

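The crop gives clear handle ends and centre lines for the turner and both racked tools. I'll convert those to world coordinates.

Run:
```python
from h import *
def f(h,t,z):
    H,T=onz("top",h,z),onz("top",t,z);u=(H-T)[:2];L=np.hypot(*u);u/=L
    o=T[:2]+u*L*115/195;print(L.round(4),o.round(4),np.degrees(np.arctan2(u[1],u[0])).round(2));return o
f((291.4,150.9),(274.8,241.3),.015)
a=f((394.5,155.3),(399.8,251.9),.057);b=f((480.4,153.1),(487,250.3),.057)
print((a+b)/2,a-b,np.linalg.norm(a-b),np.degrees(np.arctan2(*(b-a)[[1,0]]))+90)
from scipy.spatial.transform import Rotation as R
print(R.from_quat(manip.sense()["tool_rot"]).as_matrix().round(3))
for s in((437,228/3.2+100),(440,370/3.2+100)): print(onz("top",s,.04))
```

```text
0.1922 [0.5876 0.0721] -9.79
0.1919 [ 0.5724 -0.155 ] 3.15
0.1926 [ 0.5774 -0.3256] 3.42
[ 0.57494012 -0.24029436] [-0.00498883  0.17053878] 0.17061173068620958 1.6756163589986386
[[ 0.942  0.334 -0.   ]
 [ 0.334 -0.942  0.002]
 [ 0.    -0.002 -1.   ]]
[ 0.62145916 -0.23913457  0.04      ]
[ 0.5316936  -0.24485507  0.04      ]
```

Request:
drive_tool([
  [0, 3, -2.6, 0.5, 0, 0, 0.03],
  [0, 6.5, -5.6, 1, 0, 0, 0.07],
  [0, 10, -8.6, 1.5, 0, 0, 0.1],
  [0, 13.5, -11.6, 2, 0, 0, 0.14],
  [0, 17, -14.6, 3, 0, 0, 0.17],
  [0, 20.5, -17.6, 3.5, 0, 0, 0.2],
  [0, 24, -20.6, 4, 0, 0, 0.24],
  [0, 27.5, -23.6, 4.5, 0, 0, 0.27],
  [0, 31, -26.6, 5, 0, 0, 0.3],
  [0, 34.5, -29.6, 6, 0, 0, 0.33],
  [0, 38, -32.6, 6.5, 0, 0, 0.36],
  [0, 41.5, -35.6, 7, 0, 0, 0.4],
  [0, 45, -38.6, 8, 0, 0, 0.43],
  [0, 48.5, -41.6, 8.5, 0, 0, 0.46],
  [0, 52, -44.6, 9, 0, 0, 0.49],
  [0, 55, -47.2, 9.5, 0, 0, 0.511],
  [0, 57, -48.9, 10, 0, 0, 0.511],
  [0, 57.7, -49.5, 10, 0, 0, 0.511],
  [0, 57.7, -49.5, 10, 0, 0, 0.511],
])

```text
t: 2.0
tcp_pos: [0.5872, 0.0712, 0.1309]
tool_rot: [0.996, -0.084, -0.0, 0.0]
force: [-0.2, -0.2, -0.2]
finger_gap: 0.998
```

Run:
```python
from h import *
s=manip.sense();print(s["t"],s["tcp_pos"],s["tool_rot"])
c=manip.camera_model("wrist");print(c["mtx"].round(1).tolist(),c["cam_to_world"].round(4).tolist());np.save("w1.npy",c["cam_to_world"])
cv2.imwrite("pics/w1.png",manip.snapshot("wrist")[:,:,::-1])
def px(P):
    T=c["cam_to_world"];K=c["mtx"];d=T[:3,:3].T@(np.array(P)-T[:3,3]);r=np.arctan2(np.hypot(*d[:2]),d[2]);return (K[0,0]*r*d[:2]/np.hypot(*d[:2])+K[:2,2]).round(1)
u=np.array([np.cos(np.radians(-9.8)),np.sin(np.radians(-9.8))])
for x in(-.115,0,.08): print(x,px(np.r_[np.array([.588,.072])+u*x,.013]))
print(px(np.r_[s["tcp_pos"][:2],.013]))
```

```text
2.0 [0.58722844 0.07122434 0.13088789] [ 9.96472997e-01 -8.39132392e-02 -3.51519773e-04  1.04024475e-04]
[[309.7, 0.0, 319.1], [0.0, 309.7, 204.5], [0.0, 0.0, 1.0]] [[-0.1678, -0.939, -0.3, 0.6647], [-0.9858, 0.1599, 0.051, 0.0585], [0.0001, 0.3043, -0.9526, 0.2731], [0.0, 0.0, 0.0, 1.0]]
-0.115 [318.3 306.3]
0 [318.5 198.8]
0.08 [318.7 106.2]
[319.5 199.5]
```

View pics/w1.png

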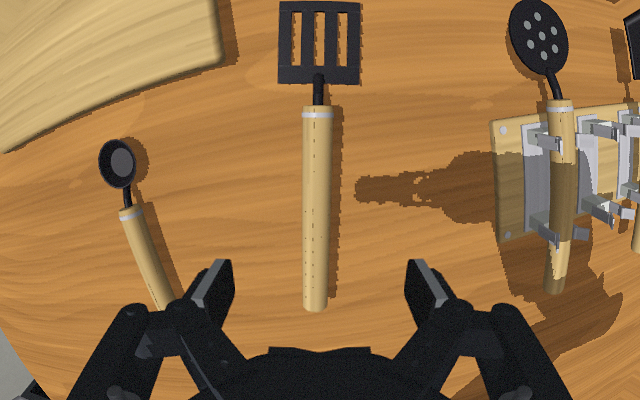

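The handle lies 1–2 mm to the +y side of the prediction and is aligned with the tool. Descending and gripping.

Request:
drive_tool([
  [0, 0.05, -0.1, 3, 0, 0, 0],
  [0, 0.05, -0.15, 6.5, 0, 0, 0],
  [0, 0.05, -0.15, 10, 0, 0, 0],
  [0, 0.05, -0.15, 12, 0, 0, 0],
  [0, 0.05, -0.15, 12.7, 0, 0, 0],
  [0, 0.05, -0.15, 12.7, 0, 0, 0],
  [255, 0.05, -0.15, 12.7, 0, 0, 0],
  [255, 0.05, -0.15, 12.7, 0, 0, 0],
  [255, 0.05, -0.15, 12.7, 0, 0, 0],
  [255, 0.05, -0.15, 12.7, 0, 0, 0],
  [255, 0.05, -0.15, 12.7, 0, 0, 0],
  [255, 0.05, -0.15, 12.7, 0, 0, 0],
  [255, 0.05, -0.15, 12.7, 0, 0, 0],
  [255, 0.05, -0.15, 12.7, 0, 0, 0],
], force=60)

```text
t: 3.45
tcp_pos: [0.5887, 0.0718, 0.0055]
tool_rot: [0.996, -0.085, 0.001, 0.0]
force: [-0.1, 0.3, 6.1]
finger_gap: 0.277
```

Request:
drive_tool([
  [255, 0, 0, -0.7, 0, 0, 0],
  [255, 0, 0, -3, 0, 0, 0],
  [255, 0, 0, -6, 0, 0, 0],
  [255, 0, 0, -9, 0, 0, 0],
  [255, 0, 0, -11, 0, 0, 0],
  [255, 0, 0, -12, 0, 0, 0],
  [255, 0, 0, -12, 0, 0, 0],
])

```text
t: 4.15
tcp_pos: [0.5888, 0.0718, 0.1257]
tool_rot: [0.996, -0.085, 0.001, -0.0]
force: [0.7, 0.8, -1.3]
finger_gap: 0.277
```

Run:
```python
from h import *
for z in(.08,.1,.12,.14): print(z,[onz("top",p,z)[:2].round(3).tolist() for p in((480,57),(478,82),(456,62),(477,109))])
s=manip.sense();print(s["t"],s["tcp_pos"],s["tool_rot"],s["force"],s["ft_torque"],s["finger_gap"])
cv2.imwrite("pics/w2.png",manip.snapshot("wrist")[:,:,::-1])
cv2.imwrite("pics/s2.png",manip.snapshot("scene")[:,:,::-1])
```

```text
0.08 [[0.841, -0.313], [0.792, -0.309], [0.831, -0.267], [0.739, -0.307]]
0.1 [[0.834, -0.306], [0.786, -0.302], [0.824, -0.261], [0.734, -0.3]]
0.12 [[0.826, -0.299], [0.779, -0.295], [0.817, -0.255], [0.729, -0.293]]
0.14 [[0.819, -0.293], [0.773, -0.289], [0.81, -0.249], [0.724, -0.286]]
4.15 [0.58880377 0.07181645 0.12573382] [ 9.96389365e-01 -8.48889774e-02  1.44709255e-03 -2.59209309e-05] [ 0.65043513  0.75012341 -1.30616802] [-0.02347118  0.02747932 -0.02405718] 0.27717997777238046
```

View pics/w2.png

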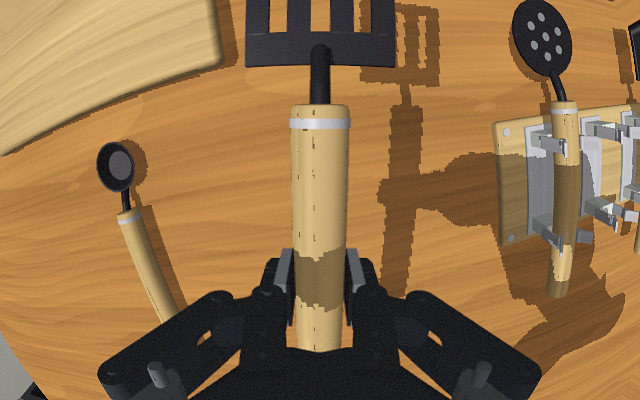

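The turner is held straight and centred in the jaws, with its head end at (320,107). Carrying it above the free place.

Request:
drive_tool([
  [255, 0.2, 1.5, 0, 0, 0, -0.01],
  [255, 0.5, 4, 0, 0, 0, -0.03],
  [255, 0.9, 7, 0, 0, 0, -0.05],
  [255, 1.3, 10, 0, 0, 0, -0.07],
  [255, 1.7, 13, 0, 0, 0, -0.1],
  [255, 2.1, 16, 0, 0, 0, -0.12],
  [255, 2.5, 19, 0, 0, 0, -0.14],
  [255, 2.9, 22, 0, 0, 0, -0.17],
  [255, 3.3, 25, 0, 0, 0, -0.19],
  [255, 3.7, 28, 0, 0, 0, -0.21],
  [255, 4, 30, 0, 0, 0, -0.229],
  [255, 4.1, 30.9, 0, 0, 0, -0.229],
  [255, 4.1, 30.9, 0, 0, 0, -0.229],
  [255, 4.1, 30.9, 0, 0, 0, -0.229],
])

```text
t: 5.65
tcp_pos: [0.5754, -0.2385, 0.1233]
tool_rot: [1.0, 0.029, -0.001, -0.001]
force: [0.3, -0.1, -0.8]
finger_gap: 0.278
```

```bash
cat >> h.py <<'E'
def px(n,P):
    c=manip.camera_model(n);T=c["cam_to_world"];K=c["mtx"];d=T[:3,:3].T@(np.array(P)-T[:3,3])
    if n!="wrist": return (K[0,0]*d[:2]/d[2]+K[:2,2]).round(1)
    r=np.arctan2(np.hypot(*d[:2]),d[2]);return (K[0,0]*r*d[:2]/np.hypot(*d[:2])+K[:2,2]).round(1)
E
python3 - <<'E'
from h import *
from scipy.spatial.transform import Rotation as R
s=manip.sense();M=R.from_quat(s["tool_rot"]).as_matrix();p=s["tcp_pos"]
print(s["t"],p,M.round(4).tolist(),s["force"],s["ft_torque"])
w,t,sc=[manip.snapshot(n)[:,:,::-1] for n in("wrist","top","scene")]
for x in(-.117,0,.078,.138):
    P=p+M@[x,0,-.0075+(0.011 if x>.1 else 0)]; print(x,[px(n,P).tolist() for n in("wrist","top","scene")])
# clip/rack marks visible in wrist
im=np.vstack([w[0:400,120:520],])
a=cv2.resize(t[90:270,360:510],None,fx=2.2,fy=2.2,interpolation=cv2.INTER_CUBIC)
b=cv2.resize(sc[180:360,100:330],None,fx=2.2,fy=2.2,interpolation=cv2.INTER_CUBIC)[:396]
cv2.imwrite("pics/m3.png",np.hstack([a,b][:2])[:, :800]); cv2.imwrite("pics/w3.png",w)
E
```

```text
5.65 [ 0.57541696 -0.23846459  0.12332145] [[0.9983, 0.0586, -0.002], [0.0586, -0.9983, 0.0019], [-0.0019, -0.002, -1.0]] [ 0.32134189 -0.14198652 -0.78549964] [ 0.00389255  0.02149834 -0.02922149]
-0.117 [[319.6, 408.2], [453.4, 256.0], [164.7, 191.2]]
0 [[320.1, 272.4], [449.2, 191.3], [193.9, 224.3]]
0.078 [[320.4, 111.3], [446.5, 148.6], [216.3, 249.7]]
0.138 [[320.4, -9.4], [442.8, 117.3], [236.4, 276.4]]
```

View pics/w3.png

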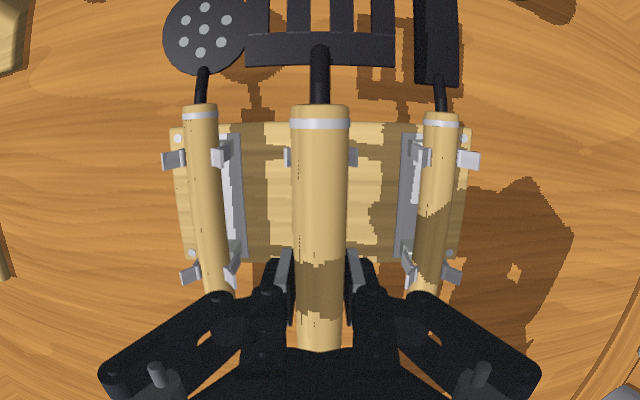

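View pics/m3.png

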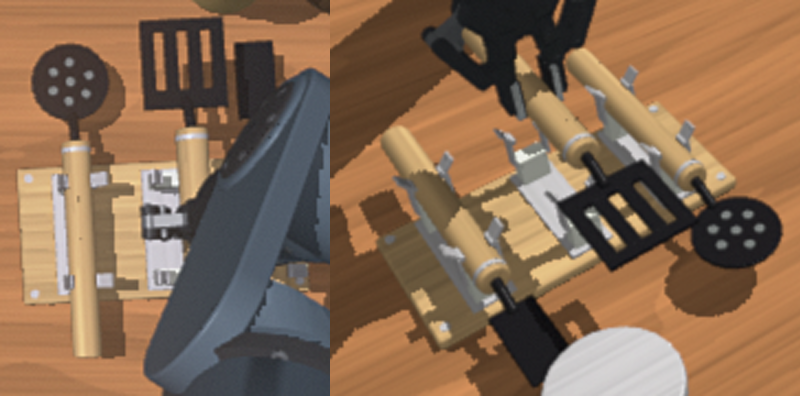

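The wrist view shows the free place's front clip fingers at (287,157) and (352,157), symmetric about the handle at column 320. The neighbours' head ends are at (200,108) and (441,117). Computing the fine corrections.

Run:
```python
from h import *
from scipy.spatial.transform import Rotation as R
s=manip.sense();M=R.from_quat(s["tool_rot"]).as_matrix();p=s["tcp_pos"]
def loc(uv,z): return ((M.T@(onz("wrist",uv,z)-p))[:2]*1000).round(1)
print("tool-frame mm: heads",loc((200,107),.06),loc((441,116),.06))
for z in(.065,.075): print("clip mid",loc((287,157),z),loc((352,157),z))
print("L axis",loc((200,112),.055),loc((213,280),.055)," R axis",loc((441,122),.055),loc((427,280),.055))
print("nbr rear clips",loc((190,274),.07),loc((447,273),.07),"front",loc((173,159),.07),loc((222,152),.07),loc((420,155),.07),loc((468,160),.07))
```

```text
tool-frame mm: heads [ 83.1 -82.1] [76.9 84.1]
clip mid [ 47.1 -21.3] [47.1 21.4]
clip mid [ 48.7 -20.3] [48.7 20.4]
L axis [ 79.7 -84.2] [-54.7 -88.4]  R axis [72.6 86.4] [-54.8  89.5]
nbr rear clips [ -41.1 -101.1] [-40.1  99.3] front [  48.9 -101.1] [ 52.2 -64.1] [50.2 66.5] [ 48.2 102.9]
```

Alignment is within about 1 mm laterally and under 1° in yaw. Lowering into the mouth now, shifted 2 mm along the handle.

Request:
drive_tool([
  [255, 0.2, 0.05, 1.5, 0, 0, 0],
  [255, 0.2, 0.05, 3.5, 0, 0, 0],
  [255, 0.2, 0.05, 5, 0, 0, 0],
  [255, 0.2, 0.05, 5.8, 0, 0, 0],
  [255, 0.2, 0.05, 6.2, 0, 0, 0],
  [255, 0.2, 0.05, 6.4, 0, 0, 0],
], force=80)

```text
t: 6.4
tcp_pos: [0.5786, -0.24, 0.0607]
tool_rot: [1.0, 0.029, 0.0, 0.0]
force: [-0.9, 1.3, 6.5]
finger_gap: 0.268
```

Request:
drive_tool([
  [255, 0, 0, 0.2, 0, 0, 0],
  [255, 0, 0, 0.4, 0, 0, 0],
  [255, 0, 0, 0.6, 0, 0, 0],
  [255, 0, 0, 0.8, 0, 0, 0],
  [255, 0, 0, 1.0, 0, 0, 0],
  [255, 0, 0, 1.2, 0, 0, 0],
  [255, 0, 0, 1.2, 0, 0, 0],
])

```text
t: 7.1
tcp_pos: [0.5776, -0.2398, 0.0477]
tool_rot: [1.0, 0.029, -0.001, -0.0]
force: [-0.8, 0.5, -0.9]
finger_gap: 0.266
```

Request:
drive_tool([
  [255, 0, 0, 0.1, 0, 0, 0],
  [255, 0, 0, 0.2, 0, 0, 0],
  [255, 0, 0, 0.3, 0, 0, 0],
  [255, 0, 0, 0.3, 0, 0, 0],
])

```text
t: 7.5
tcp_pos: [0.5776, -0.2399, 0.0474]
tool_rot: [1.0, 0.029, -0.0, -0.0]
force: [-4.2, 2.5, 13.8]
finger_gap: 0.27
```

The force dropped after the throat, then rose to 14 N with the tool barely moving, so the handle is on the posts. Unloading, opening partway and rising.

Request:
drive_tool([
  [255, 0, 0, -0.25, 0, 0, 0],
  [110, 0, 0, -0.25, 0, 0, 0],
  [110, 0, 0, -0.25, 0, 0, 0],
  [110, 0, 0, -0.25, 0, 0, 0],
  [110, 0, 0, -0.25, 0, 0, 0],
  [110, 0, 0, -0.25, 0, 0, 0],
  [110, 0, 0, -1.5, 0, 0, 0],
  [110, 0, 0, -4, 0, 0, 0],
  [110, 0, 0, -8, 0, 0, 0],
  [110, 0, 0, -12.5, 0, 0, 0],
  [110, 0, 0, -17, 0, 0, 0],
  [110, -2, -4, -19, 0, 0, 0],
  [110, -5, -8, -19, 0, 0, 0],
  [110, -8, -12, -19, 0, 0, 0],
  [110, -11, -16, -19, 0, 0, 0],
  [110, -11, -19, -19, 0, 0, 0],
  [110, -11, -22, -19, 0, 0, 0],
  [110, -11, -25, -19, 0, 0, 0],
  [110, -11, -25, -19, 0, 0, 0],
])

```text
t: 9.4
tcp_pos: [0.4525, 0.0059, 0.2362]
tool_rot: [1.0, 0.031, 0.0, -0.0]
force: [0.3, 0.6, 0.0]
finger_gap: 0.57
```

Run:
```python
from h import *
s=manip.sense();print(s["t"],s["tcp_pos"],s["force"])
t,sc=[manip.snapshot(n)[:,:,::-1] for n in("top","scene")]
S=np.array([.576,-.24]);u=np.array([np.cos(.055),np.sin(.055)])
for x,z in((-.115,.057),(.08,.057),(.14,.044)): print(x,[px(n,np.r_[S+u*x,z]).tolist() for n in("top","scene")])
a=cv2.resize(t[90:270,360:520],None,fx=2.2,fy=2.2,interpolation=cv2.INTER_CUBIC)
b=cv2.resize(sc[180:360,100:300],None,fx=2.2,fy=2.2,interpolation=cv2.INTER_CUBIC)
cv2.imwrite("pics/m4.png",np.hstack([a,b]));cv2.imwrite("pics/t4.png",t)
```

```text
9.4 [0.4524544  0.00588807 0.23619294] [0.30446761 0.59997323 0.01434024]
-0.115 [[443.1, 251.4], [172.7, 222.4]]
0.08 [[437.3, 153.1], [222.4, 282.3]]
0.14 [[433.9, 124.6], [241.6, 309.5]]
```

View pics/m4.png

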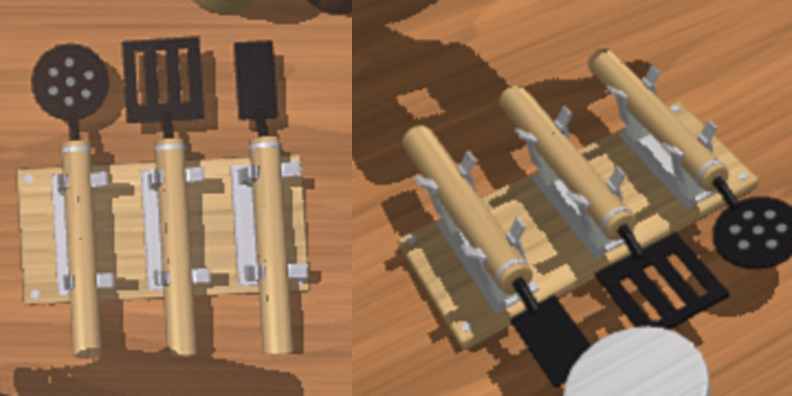

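The turner sits in the middle clips, parallel to and level with its neighbours. Its handle ends in the top view, about (437,154) and (442,250), match the predicted seat within 1.5 px, and the blade points to +x. The arm is clear.

Run:
```python
from h import *
a=cv2.imread("pics/top0.png").astype(int);b=cv2.imread("pics/t4.png").astype(int)
print("spoon diff",np.abs(a-b)[135:275,175:215].mean())
manip.sign_off()
```

```text
spoon diff 9.928809523809523
the job is handed in; nothing more can be done
```

The spoon comparison isn't zero, so I'll check the saved picture to see whether that is only the arm's shadow.

View pics/t4.png

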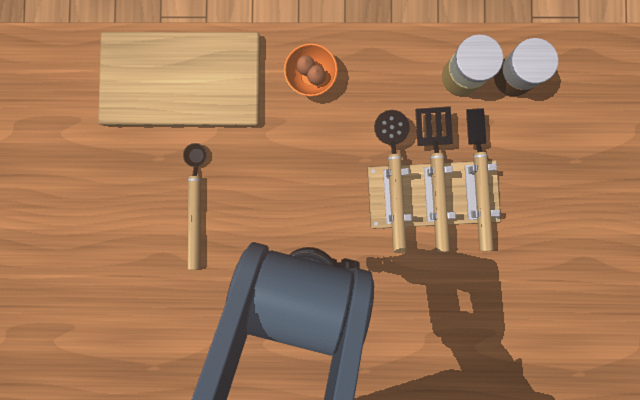

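The turner is clipped into the middle, empty place of the rack, with its blade pointing to +x like the heads of the other two tools. I handed the job in at about 9.5 s on the robot clock.

- **Snap-in:** I gripped the turner at its origin and pressed it straight down. The wrist force was 6.5 N going into the clips and about 0 past the throat. It then rose to 14 N, with the tool moving only 0.3 mm further, so the handle was on the posts.
- **Last pictures:** The handle ends match the predicted seat within about 1.5 px, and the turner is level and parallel with its neighbours. The arm was clear, with 0.0 N vertical and about 0.7 N sideways at the wrist.
- **Check that disagreed:** My pixel comparison around the spoon gave a mean difference of 9.9 instead of near zero, and I handed in before looking into it. The saved top picture shows the spoon in the same place, bowl at (195,155) and handle end at about (194,268). I did not find the cause of the difference; no arm or shadow lies on the spoon in that picture.

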